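Lock the fan tray into the power supply with its retaining pin

TASK

Push the fan tray fully home into the power supply chassis. Then lock it: take the red-handled retaining pin from its rest and thread it, from either side, straight through both ears of the chassis and the yellow lug of the tray between them, until its red handle sits up against the ear, and let go of it. Leave the parts bin, the spray can and the jar where they stand.

Things in the scene. Friction and masses are not known exactly. Their poses are not given: they have to be found in the camera images.
- chassis: Fixed grey power supply chassis. Origin on the table under bore_mid; x from its front (towards the robot) to its rear, y left, z up; turned up to 0.22 rad. Lower case x -26 to 174 mm, 130 mm wide, top 35 mm above the table. Behind the ears, x 33 to 168 mm, side walls at y = +-53 mm reach 75 mm and the rear grille 85 mm above the table.
- bore_mid (a point): Point 80 mm above the table, midway between the chassis' two upright bare-aluminium ears, on the common centre line of their bores; axes as the chassis: y along the bore line, x to the rear. Each ear is a 10 mm plate from 45 to 55 mm to the side (y), x -24 to 24 mm, top 23 mm above the bore line, with a 16 mm round bore, chamfered at the outer mouth.
- tray (a joint): Slide of the fan tray (green floor, black 80 mm fan with wire guard, top 68 mm above the table, white front plate, yellow lug): metres out of home. 0 = fully home at a firm stop; grows as it comes out to the chassis front (-x). Starts 0.04 to 0.065 out, range to 0.09. Moves against about 4 N of friction and stays where it is left.
- lug (a point): Centre of the 20 mm bore of the tray's yellow lug, an upright plate 12 mm thick and 36 mm long standing midway between the ears; its top is 20 mm above the bore. With the tray home this point coincides with bore_mid; until then the bores are out of line.
- tray_pull (a point): Middle of the dark steel pull bar on the tray's white front plate: round, 10 mm thick, 70 mm long, along the chassis' y, 58 mm above the table, its centre line 23 mm in front of the plate's face. With the tray home it lies at x = -53 mm, z = -22 mm in the frame of bore_mid. Push it from the front with shut fingers, for instance.
- pin: Loose retaining pin, 0.16 to 0.26 kg, 195 mm long: red handle 24 x 24 x 65 mm, round steel shaft 12 mm thick, 130 mm long, the last 18 mm tapered. Origin on the axis at the shoulder between them; x to the tip, handle x -65 to 0 mm. Starts level in its rest, axis 40 mm high, tip away from the robot. Home: shoulder on an ear's outer face (55 mm from bore_mid), tip 20 mm out of the other ear.
- pin_tip (a point): Tip of the pin, on its axis, 130 mm from the shoulder.
- pin_rest: Grey rest for the pin, fixed, left or right of the chassis; origin under its middle, x along the pin. Base 215 x 60 x 8 mm; a block (30 mm across, top 28 mm high) under the last 10 mm of the handle and a notched block (34 mm across, 12 mm long at x = 56 mm, cheeks 46 mm high, notch 16 mm wide) under the shaft; the handle between is free to grasp. The shoulder starts at x = -30 mm.
- parts_bin: Blue open parts bin, 150 x 100 x 40 mm, loose, on the other side of the chassis from the pin rest; origin under its middle. Leave it alone.
- spray_can: White and blue spray can, 60 mm thick, 150 mm tall, loose, upright, far to the right of the chassis; origin under its middle. Leave it alone.
- jar: Glass jar with yellow lid, 84 mm thick, 120 mm tall, loose, upright, far to the left of the chassis; origin under its middle. Leave it alone.
Not all that is in view belongs to the job. What is shaped like the pin but black or green is not meant.

How it is judged:
By the outcome, as a careful person would: the job done as asked, in the order asked, and still so for the second after the job is handed in, with the robot touching nothing.
It also fails if it takes over 64 s, if anything falls off the work surface, if the arm or the gripper's body presses on something with over 40 N, if the wrist force passes 120 N, or if a joint passes its speed limit or range.

ROBOT

A 6-joint arm with a two-finger parallel gripper is mounted at the origin on the work surface. World frame = base frame: x ahead of the robot, y to its left, z up, the work surface at z = 0. Lengths are in m, angles in rad, forces in N, time in s.
With the tool pointing down it reaches from about 0.375 to 0.975 m from the base axis. Payload 3.8 kg.
Tool frame: the origin (TCP) lies at the very end of the fingers, on their centre line; the grasp point (between the pads) lies behind it (bot.tcp_to_grasp is the y of the grasp point in the tool frame, in m); y points along the fingers, z is the direction in which the jaws open and shut, and the axes are right-handed (so a half turn about y gives the same grasp; the last joint's range is limited). The gripper opens to 85 mm and grips with 20 to 120 N. Pads are 22 mm wide; open, the fingers measure 114 mm over their backs; the gripper's body (76 mm by 85 mm) begins 54 mm behind the grasp point. The pads swing forward as they close: fully open they stand 13 mm farther back than shut.
Start: joints at [1.091, 0.264, 1.604, -0, 1.274, -0.037], TCP at [0.289, 0.61, 0.231] pointing down, gripper open.
Joint ranges: [-2.63, 2.63], [-0.94, 2.18], [0.31, 2.57], [-1.31, 4.45], [0, 2.66], [-2.55, 2.55]. Speed limits (rad/s): [2.57, 2.57, 3.14, 3.14, 3.14, 3.14].

INTERFACE

Orientations are given as a rotation vector (axis times angle).
In Python, from workcell import bot, optics, workorder gives the robot as it stands.
- The arm moves only by the shell command python3 -m handwheel 'ROWS' [FORCE]. ROWS is JSON, a list of rows, each a list of 7 numbers: the shift along the tool's x, y, z in m, then the turn, a rotation vector about the tool's x, y, z in rad, then the opening, from 0 (shut) to 1 (fully open). A call has 1 to 8 rows; each row shifts and turns the commanded pose from where the row before left it, along the tool's axes as they then stand; what a row does not reach is not made up. A row lasts 1/8 s, in which the tool goes at most 62.5 mm and 10.7 degrees, less where a joint would pass 70% of its speed; a pose out of reach is approached as far as the arm can. A call with a gripper value outside its range is refused whole. The fingers move at their own pace and stop on an object; FORCE is the grip in N (left out, the last holds). Time passes only in rows, so rows that do not move let the fingers close. It gives the time, the measured TCP pose, the force and the opening at its end, in the units of the state.
- bot.read_state(): the state, without advancing time (a new reading comes with each control period).
- optics.read_camera(name): name is "scene" or "top" or "wrist"; returns a dict with "image" (400x640x3 uint8, red, green, blue), "z_map" (400x640 float32, m along the optical axis (not along the pixel's ray), 0 where there is no reading), "mtx" (3x3 intrinsics, pixels), "world_from_camera" (4x4, takes a point from camera to world coordinates); the wrist camera has in their place "hand_eye" (4x4, takes a point from camera to tool coordinates, whose origin is the TCP and whose axes are the tool frame's). Camera axes: x right, y down, z forward; pixel columns grow to the right and rows downward; lengths in m; the calibration is good to about 2 mm. A picture is of the moment at which its call begins: read the wrist's pose just before it.
- workorder.finish_job(): hands the job in, once; it reports no verdict.
The state is a dict: "time": time; "q": joint angles; "joint_vel": joint speeds; "joint_torque": joint torques, N m; "tool_pos": TCP position; "tcp_rot": TCP orientation; "wrist_force": force on the tool from outside, world axes, zero at the start; "torque": the same for the moment, N m; "width": opening from 0.0 (shut) to 1.0 (fully open).
Only numpy, scipy, OpenCV 4.12 (cv2) and the standard library are available. Lean on these libraries where they do the work, as an engineer would, in place of code of your own. Each camera call takes 0.05 s, during which the arm holds its last target.

## Working session

There is one attempt and no reset: what is moved stays moved. The work goes in short steps, Python scripts to look and compute and a shell command to move; the robot and the scene stay as the last step left them, time stands still between calls to the robot, and variables do not carry over. Pictures are saved under pics/ and viewed, and the job is handed in when it is done.

```bash
ls; mkdir -p pics
python3 - <<'E'
from workcell import bot, optics
import cv2,numpy as np
s=bot.read_state();print({k:np.round(v,4) for k,v in s.items()},bot.tcp_to_grasp)
for n in ["scene","top","wrist"]:
    c=optics.read_camera(n);cv2.imwrite(f"pics/{n}0.png",c["image"][:,:,::-1]);np.savez(f"{n}0.npz",**c)
    print(n,c["mtx"].round(1).tolist());print(np.round(c.get("world_from_camera",c.get("hand_eye")),3).tolist())
E
```

```text
pics
{'time': np.float64(0.0), 'q': array([ 1.0911,  0.2647,  1.6054, -0.    ,  1.2737, -0.0369]), 'joint_vel': array([ 0.0018, -0.0003,  0.0019, -0.0018, -0.001 ,  0.0001]), 'joint_torque': array([-2.50000e-03, -5.15124e+01, -3.67309e+01, -5.00000e-04,
        1.33000e-02,  0.00000e+00]), 'tool_pos': array([0.2889, 0.6092, 0.23  ]), 'tcp_rot': array([-1.5449,  0.3478, -0.3469]), 'wrist_force': array([-0.3799,  0.0437,  0.0253]), 'torque': array([0.0358, 0.0392, 0.0423]), 'width': np.float64(1.0013)} -0.0187
scene [[431.5, 0.0, 320.6], [0.0, 431.5, 198.1], [0.0, 0.0, 1.0]]
[[0.427, 0.764, -0.483, 1.013], [0.904, -0.353, 0.24, -0.247], [0.013, -0.539, -0.842, 1.07], [0.0, 0.0, 0.0, 1.0]]
top [[374.0, 0.0, 323.5], [0.0, 374.0, 198.8], [0.0, 0.0, 1.0]]
[[-0.02, -0.994, 0.112, 0.345], [-1.0, 0.021, 0.002, 0.022], [-0.005, -0.112, -0.994, 1.06], [0.0, 0.0, 0.0, 1.0]]
wrist [[350.5, 0.0, 312.6], [0.0, 350.5, 193.5], [0.0, 0.0, 1.0]]
[[-0.0, 0.953, 0.303, -0.078], [0.0, -0.303, 0.953, -0.142], [1.0, 0.0, -0.0, 0.001], [0.0, 0.0, 0.0, 1.0]]
```

View pics/scene0.png

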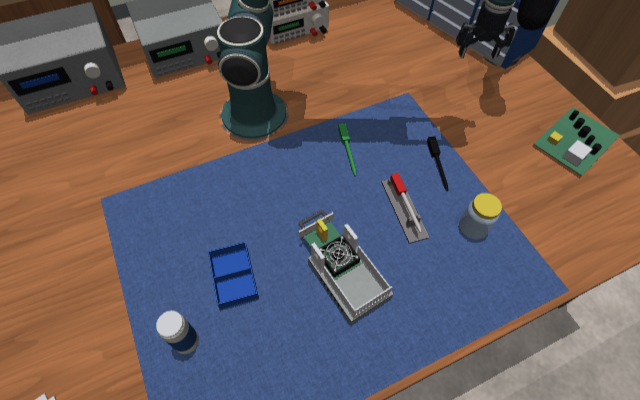

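View pics/top0.png

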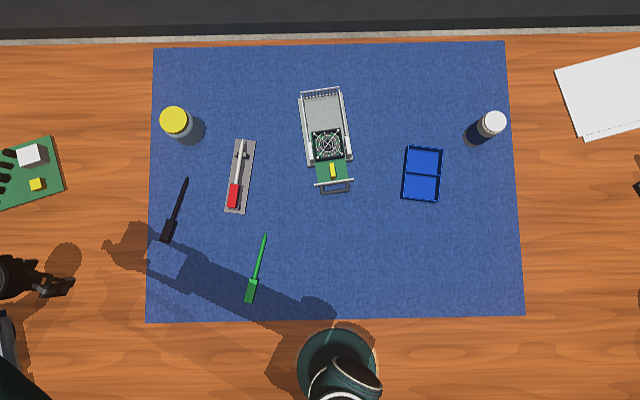

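View pics/wrist0.png

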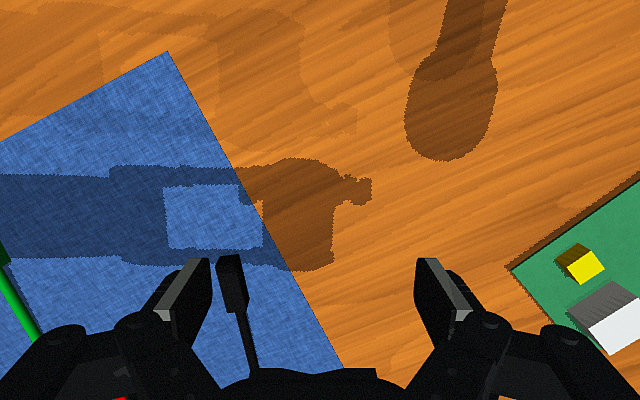

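Candidates for the pin, in the top view: the red-handled one on the grey rest at (233,195), the black decoy at (168,232) and the green decoy at (250,295). By the description it is the red one. I'll check that in a close crop.

Run:
```python
import cv2,numpy as np
t=np.load("top0.npz")["image"][:,:,::-1];s=np.load("scene0.npz")["image"][:,:,::-1]
a=cv2.resize(t[80:225,215:375],None,fx=5,fy=4.1379*5/4.1379,interpolation=cv2.INTER_CUBIC)[:600]
b=cv2.resize(t[75:205,280:370],None,fx=4.6,fy=4.6,interpolation=cv2.INTER_CUBIC)
c=cv2.resize(s[160:330,280:440],None,fx=3.5,fy=3.5,interpolation=cv2.INTER_CUBIC)
cv2.imwrite("pics/t1.png",a);cv2.imwrite("pics/s1.png",c)
```

```text
(no output)
```

View pics/t1.png

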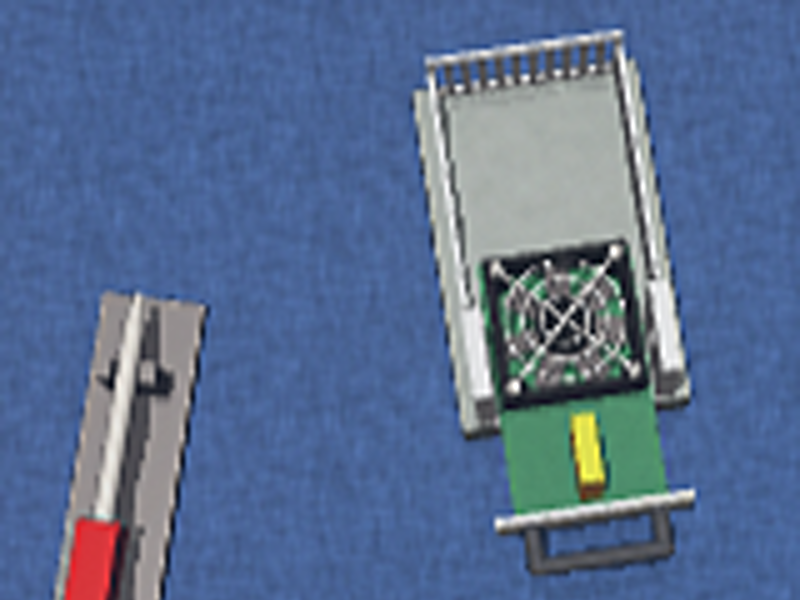

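View pics/s1.png

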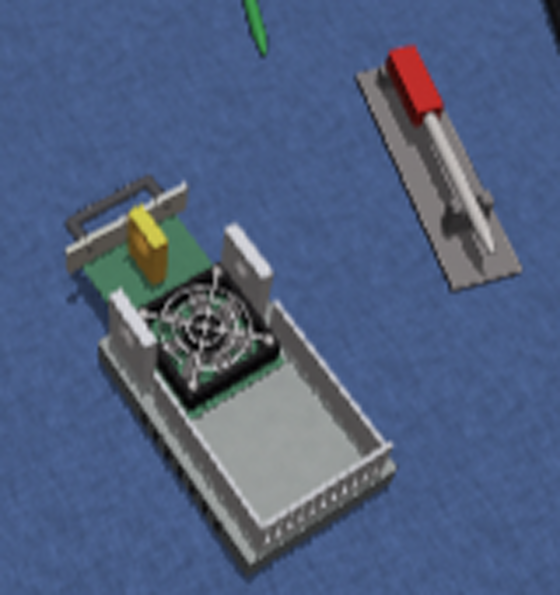

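```bash
cat > h.py <<'E'
import numpy as np,cv2
from scipy.spatial.transform import Rotation as R
def cloud(c,T):
    z=c["z_map"];v,u=np.mgrid[:z.shape[0],:z.shape[1]];K=c["mtx"]
    p=np.stack([(u-K[0,2])/K[0,0]*z,(v-K[1,2])/K[1,1]*z,z],-1)
    w=p@T[:3,:3].T+T[:3,3];w[z<=0]=np.nan;return w
def ray(c,T,u,v,h):
    K=c["mtx"];d=T[:3,:3]@np.array([(u-K[0,2])/K[0,0],(v-K[1,2])/K[1,1],1]);o=T[:3,3];return o+d*(h-o[2])/d[2]
def rect(p):
    (c,wh,a)=cv2.minAreaRect((p[:,:2]*1000).astype(np.float32));return np.round(c,1),np.round(wh,1),round(a,1)
def toolT(s):
    T=np.eye(4);T[:3,:3]=R.from_rotvec(s["tcp_rot"]).as_matrix();T[:3,3]=s["tool_pos"];return T
E
python3 - <<'E'
from h import *
for n in ["top","scene"]:
    c=dict(np.load(n+"0.npz"));T=c["world_from_camera"];W=cloud(c,T)
    hsv=cv2.cvtColor(c["image"],cv2.COLOR_RGB2HSV);H,S,V=[hsv[...,i].astype(int) for i in range(3)]
    print(n)
    reg=(W[...,0]>0.3)&(W[...,0]<.85)&(abs(W[...,1])<.35)
    red=reg&((H<6)|(H>174))&(S>150)&(V>80)
    p=W[red&(W[...,2]>.045)];print("red top",len(p),rect(p),np.nanmedian(p[:,2]))
    v,u=np.where(red);print(" px",u.mean(),v.mean())
    yl=reg&(H>20)&(H<35)&(S>150);p=W[yl&(W[...,2]>.09)];print("lugtop",len(p),rect(p),np.nanmedian(p[:,2]))
    e=reg&(W[...,2]>.096)&(S<60)&(W[...,2]<.115)
    k,l,st,ce=cv2.connectedComponentsWithStats(e.astype(np.uint8))
    for i in range(1,k):
        if st[i,4]>8:
            p=W[l==i];print("ear?",ce[i].round(1),st[i,4],rect(p),np.median(p[:,2]).round(4),p.mean(0).round(4))
    g=reg&(W[...,2]>.07)&(W[...,2]<.095)&(S<80)
    k,l,st,ce=cv2.connectedComponentsWithStats(g.astype(np.uint8))
    for i in range(1,k):
        if st[i,4]>15:
            p=W[l==i];print("g?",ce[i].round(1),st[i,4],rect(p),np.median(p[:,2]).round(4))
    sh=reg&(S<60)&(V>120)&(W[...,2]>.03)&(W[...,2]<.05)&(W[...,1]>.1)
    p=W[sh];print("shaft",len(p),rect(p),np.median(p[:,2]))
E
```

```text
top
red top 198 (array([474.2, 272. ]), array([24.1, 64. ]), 82.1) 0.05077779048693443
 px 232.30348258706468 195.5771144278607
lugtop 61 (array([5.309e+02, 3.000e-01]), array([34.2, 11.2]), 8.0) 0.09878916901194068
ear? [347.5 144.6] 74 (array([595.2, -42. ]), array([48. , 10.2]), 7.0) 0.102 [ 0.5949 -0.0417  0.1019]
ear? [309.9 150.2] 70 (array([582.7,  57.3]), array([47.9,  9.9]), 7.6) 0.1022 [0.582  0.0571 0.102 ]
g? [327.8  97.9] 154 (array([719. ,  -7.7]), array([171.5,  85.2]), 46.2) 0.0779
g? [304.8 121.9] 45 (array([668.9,  71. ]), array([108.3,   2.9]), 7.6) 0.0745
shaft 195 (array([570.7, 254.2]), array([125.2,  31.4]), 0.3) 0.04406392808777837
scene
red top 148 (array([473.8, 269.8]), array([22.9, 64.9]), 80.2) 0.05163505102268451
 px 398.458064516129 182.2774193548387
lugtop 57 (array([532.1,  -2.6]), array([33.7, 12. ]), 6.9) 0.0995758334434027
ear? [350.6 232.3] 87 (array([582.2,  54.8]), array([48.3, 11.9]), 5.9) 0.1023 [0.5829 0.0542 0.102 ]
ear? [317.4 251.2] 87 (array([595. , -43.7]), array([48.2, 11.9]), 7.9) 0.1025 [ 0.5955 -0.0446  0.1024]
g? [306.7 227.2] 23 (array([507.9, -35.7]), array([ 5.2, 43. ]), 7.9) 0.072
g? [349.9 237.3] 67 (array([584.2,  52. ]), array([46.6,  9.9]), 15.8) 0.0809
g? [317.2 256.4] 60 (array([596.5, -48.2]), array([48.6,  9.7]), 18.4) 0.082
g? [362.6 285.4] 282 (array([689.3,  18.8]), array([135.7, 109.4]), 7.3) 0.0754
shaft 150 (array([569.9, 254.8]), array([ 30.4, 129.4]), 86.0) 0.044918694606902454
```

Run:
```python
from h import *
from workcell import bot
s=bot.read_state();print(toolT(s).round(3))
for n in ["top","scene"]:
    c=dict(np.load(n+"0.npz"));W=cloud(c,c["world_from_camera"])
    hsv=cv2.cvtColor(c["image"],cv2.COLOR_RGB2HSV);S=hsv[...,1]
    D=np.array([.988,-.156]);rel=W[...,:2]-[.506,.266];al=rel@D;ac=rel@[.156,.988]
    m=(al>-.06)&(al<.14)&(abs(ac)<.018)&(W[...,2]>.037)&~((al>.06)&(al<.105)&(abs(ac)>.007))
    for lo,hi in[(-.06,-.03),(-.03,-.005),(.01,.06),(.1,.135)]:
        k=m&(al>lo)&(al<hi);print(n,lo,k.sum(),"cross",np.nanmean(ac[k]).round(4),np.nanmedian(W[k][:,2]).round(4))
    print("al range",al[m].min(),al[m].max())
    # pull bar
    X=np.array([.992,.126]);Y=np.array([-.126,.992]);r=W[...,:2]-[.5888,.0065]
    a=r@X;b=r@Y
    k=(a>-.14)&(a<-.09)&(abs(b)<.03)&(W[...,2]>.05)&(W[...,2]<.07)
    print("bar",k.sum(),np.nanmean(a[k]),np.percentile(a[k],[5,50,95]),np.nanmean(W[k][:,2]))
```

```text
[[ 0.904 -0.001  0.428  0.289]
 [-0.428 -0.002  0.904  0.609]
 [-0.    -1.    -0.002  0.23 ]
 [ 0.     0.     0.     1.   ]]
top -0.06 107 cross -0.0 0.0507
top -0.03 90 cross -0.0002 0.0504
top 0.01 80 cross 0.0004 0.0437
top 0.1 35 cross 0.0009 0.0427
al range -0.05993731821288122 0.12849259967390064
bar 81 -0.11012210070152409 [-0.11472129 -0.11054204 -0.10549024] 0.060755498467730255
scene -0.06 88 cross -0.0038 0.0513
scene -0.03 73 cross -0.0038 0.0505
scene 0.01 65 cross -0.0026 0.0448
scene 0.1 38 cross -0.0017 0.0441
al range -0.05952208227714417 0.1297297075689679
bar 82 -0.10928496929398855 [-0.11495737 -0.1091768  -0.10547221] 0.06166599768654065
```

```bash
python3 -m handwheel '[[0.0287,0,-0.0355,0,0,0,0],[0.0287,0,-0.0355,0,0,0,0],[0.0287,0,-0.0355,0,0,0,0],[0.0287,0,-0.0355,0,0,0,0],[0.0287,0,-0.0355,0,0,0,0],[0.0287,0,-0.0355,0,0,0,0],[0.0287,0,-0.0355,0,0,0,0],[0.0287,0,-0.0355,0,0,0,0]]' 60
python3 -m handwheel '[[0.0287,0,-0.0355,0,0,0,0],[0.0287,0,-0.0355,0,0,0,0],[0.0287,0,-0.0355,0,0,0,0],[0.0287,0,-0.0355,0,0,0,0],[0.0287,0,-0.0355,0,0,0,0],[0.0287,0,-0.0355,0,0,0,0]]'
python3 -m handwheel '[[0,0,0,0,0.167,0,0],[0,0,0,0,0.167,0,0],[0,0,0,0,0.167,0,0],[0,0,0,0,0.167,0,0],[0,0,0,0,0.167,0,0],[0,0,0,0,0.167,0,0],[0,0,0,0,0,0,0]]'
python3 -c "
from h import *
from workcell import bot
s=bot.read_state();print(toolT(s).round(4),s['q'].round(3))"
```

```text
time: 1.15
tool_pos: [0.3749, 0.2534, 0.2311]
tcp_rot: [-1.543, 0.347, -0.347]
wrist_force: [1.2, 0.4, 0.4]
width: -0.004
time: 1.9
tool_pos: [0.4393, -0.0128, 0.2312]
tcp_rot: [-1.543, 0.347, -0.347]
wrist_force: [0.4, -0.0, -0.3]
width: -0.001
time: 2.78
tool_pos: [0.439, -0.0113, 0.231]
tcp_rot: [-1.267, 1.115, -1.114]
wrist_force: [-0.5, 0.2, -0.6]
width: -0.002
[[ 1.274e-01 -5.000e-04  9.918e-01  4.390e-01]
 [-9.918e-01  0.000e+00  1.274e-01 -1.130e-02]
 [-1.000e-04 -1.000e+00 -5.000e-04  2.310e-01]
 [ 0.000e+00  0.000e+00  0.000e+00  1.000e+00]] [-0.082 -0.196  2.079 -0.     1.259 -0.21 ]
```

```bash
python3 -m handwheel '[[0,0.04,0,0,0,0,0],[0,0.04,0,0,0,0,0],[0,0.04,0,0,0,0,0],[0,0.04,0,0,0,0,0],[0,0.026,0,0,0,0,0],[0,0,0,0,0,0,0]]'
python3 -m handwheel '[[0,0,0.01,0,0,0,0],[0,0,0.01,0,0,0,0],[0,0,0.01,0,0,0,0],[0,0,0,0,0,0,0]]'
python3 -m handwheel '[[0,0,0.01,0,0,0,0],[0,0,0.01,0,0,0,0],[0,0,0.01,0,0,0,0],[0,0,0.006,0,0,0,0],[0,0,0,0,0,0,0]]'
```

```text
time: 3.52
tool_pos: [0.4367, -0.0111, 0.0431]
tcp_rot: [-1.271, 1.119, -1.111]
wrist_force: [-0.6, 0.1, -1.0]
width: 0.001
time: 4.03
tool_pos: [0.4709, -0.0075, 0.046]
tcp_rot: [-1.265, 1.114, -1.117]
wrist_force: [-0.0, -0.3, -0.2]
width: -0.001
time: 4.65
tool_pos: [0.506, -0.0029, 0.0452]
tcp_rot: [-1.265, 1.114, -1.117]
wrist_force: [-0.6, -0.1, 0.1]
width: -0.002
```

Run:
```python
from h import *
from workcell import bot,optics
c=optics.read_camera("scene");cv2.imwrite("pics/s2.png",cv2.resize(c["image"][150:320,250:440,::-1],None,fx=3.5,fy=3.5))
```

```text
(no output)
```

View pics/s2.png

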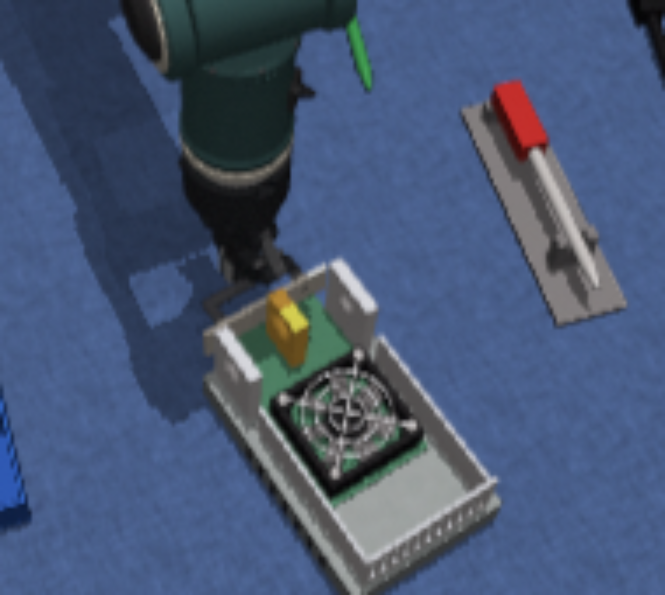

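The tray is moving in with the push: the lug at crop (288,325) is nearly between the ears. I'll keep going until it stops firmly.

```bash
python3 -m handwheel '[[0,0,0.005,0,0,0,0],[0,0,0.004,0,0,0,0],[0,0,0,0,0,0,0]]'
python3 -m handwheel '[[0,0,0.003,0,0,0,0],[0,0,0,0,0,0,0]]'
python3 -m handwheel '[[0,0,0.003,0,0,0,0],[0,0,0,0,0,0,0]]'
```

```text
time: 5.08
tool_pos: [0.5141, -0.0019, 0.0453]
tcp_rot: [-1.266, 1.115, -1.116]
wrist_force: [-2.3, -0.2, 0.8]
width: -0.001
time: 5.32
tool_pos: [0.5167, -0.0016, 0.0453]
tcp_rot: [-1.266, 1.116, -1.116]
wrist_force: [-3.7, -1.5, 2.5]
width: 0.004
time: 5.58
tool_pos: [0.5169, -0.0015, 0.045]
tcp_rot: [-1.271, 1.12, -1.113]
wrist_force: [-11.9, -3.2, 9.5]
width: 0.002
```

```bash
python3 -m handwheel '[[0,0,0.004,0,0,0,0],[0,0,0,0,0,0,0]]'
python3 -m handwheel '[[0,0,0.003,0,0,0,0],[0,0,0,0,0,0,0]]'
```

```text
time: 5.82
tool_pos: [0.517, -0.0013, 0.0445]
tcp_rot: [-1.277, 1.125, -1.109]
wrist_force: [-21.1, -4.0, 18.6]
width: -0.007
time: 6.08
tool_pos: [0.5171, -0.0013, 0.0441]
tcp_rot: [-1.282, 1.13, -1.106]
wrist_force: [-28.1, -6.1, 22.8]
width: -0.001
```

```bash
python3 -m handwheel '[[0,0,-0.012,0,0,0,0],[0,0,-0.02,0,0,0,0],[0,0,-0.02,0,0,0,0],[0,-0.04,0,0,0,0,0],[0,-0.05,0,0,0,0,0.5],[0,-0.05,0,0,0,0,1],[0,-0.045,0,0,0,0,1],[0,0,0,0,0,0,1]]'
python3 - <<'E'
from h import *
from workcell import bot,optics
s=bot.read_state();print(toolT(s).round(4))
for n in ["top","scene"]:
    c=optics.read_camera(n);W=cloud(c,c["world_from_camera"])
    hsv=cv2.cvtColor(c["image"],cv2.COLOR_RGB2HSV);H,S,V=[hsv[...,i].astype(int) for i in range(3)]
    reg=(W[...,0]>0.3)&(W[...,0]<.85)&(abs(W[...,1])<.35)
    yl=reg&(H>20)&(H<35)&(S>150);p=W[yl&(W[...,2]>.09)];
    if len(p)>5:print("lugtop",len(p),rect(p))
    e=reg&(W[...,2]>.096)&(S<60)&(W[...,2]<.115)
    k,l,st,ce=cv2.connectedComponentsWithStats(e.astype(np.uint8))
    for i in range(1,k):
        if st[i,4]>8:
            p=W[l==i];print("ear?",ce[i].round(1),st[i,4],rect(p),np.median(p[:,2]).round(4))
    cv2.imwrite(f"pics/{n}3.png",cv2.resize(c["image"][60:320,200:450,::-1],None,fx=2.2,fy=2.2))
E
```

```text
time: 7.08
tool_pos: [0.4796, -0.0069, 0.236]
tcp_rot: [-1.257, 1.106, -1.123]
wrist_force: [-0.7, 0.4, 0.4]
width: 0.846
[[ 1.257e-01  1.330e-02  9.920e-01  4.796e-01]
 [-9.921e-01 -4.000e-04  1.257e-01 -6.900e-03]
 [ 2.100e-03 -9.999e-01  1.310e-02  2.360e-01]
 [ 0.000e+00  0.000e+00  0.000e+00  1.000e+00]]
lugtop 61 (array([588.3,   5. ]), array([33.8, 11.4]), 7.1)
ear? [350.6 232.2] 84 (array([582.6,  54.6]), array([46.5, 11.1]), 6.3) 0.1028
ear? [317.4 251.4] 90 (array([594.9, -43.7]), array([47.8, 11.9]), 7.5) 0.1025
```

View pics/scene3.png

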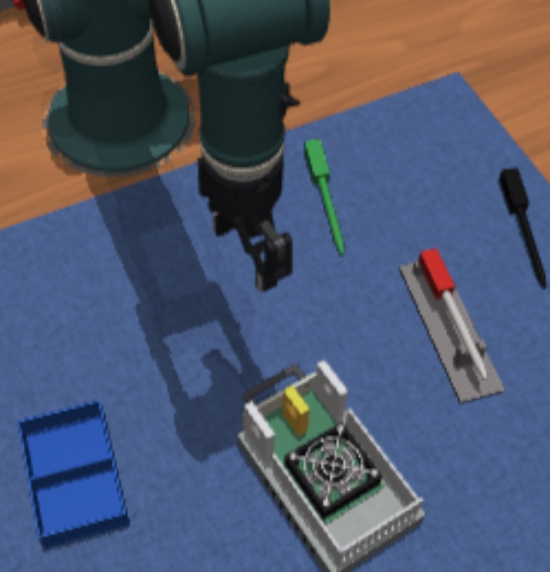

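```bash
python3 -m handwheel '[[-0.046,0,0.005,0,0,0,1],[-0.046,0,0.005,0,0,0,1],[-0.046,0,0.005,0,0,0,1],[-0.046,0,0.005,0,0,0,1],[-0.046,0,0.005,0,0,0,1],[-0.046,0,0.004,0,0,0,1]]'
python3 -m handwheel '[[0,0,0,0,-0.185,0,1],[0,0,0,0,-0.185,0,1],[0,0,0,0,-0.185,0,1],[0,0,0,0,-0.185,0,1],[0,0,0,0,-0.185,0,1],[0,0,0,0,-0.185,0,1],[0,0,0,0,-0.185,0,1],[0,0,0,0,0,0,1]]'
python3 - <<'E'
from h import *
from workcell import bot,optics
s=bot.read_state();T=toolT(s);print(T.round(4))
c=optics.read_camera("wrist");cv2.imwrite("pics/w4.png",c["image"][:,:,::-1])
TC=T@c["hand_eye"];W=cloud(c,TC)
hsv=cv2.cvtColor(c["image"],cv2.COLOR_RGB2HSV);H,S,V=[hsv[...,i].astype(int) for i in range(3)]
red=((H<6)|(H>174))&(S>150)&(V>60)&(W[...,2]>.04)
p=W[red];print(len(p),rect(p),np.median(p[:,2]))
np.savez("w4.npz",T=T,**c)
E
```

```text
time: 7.92
tool_pos: [0.4682, 0.2719, 0.2278]
tcp_rot: [-1.269, 1.117, -1.115]
wrist_force: [-0.5, -0.0, 0.6]
width: 1.002
time: 8.93
tool_pos: [0.4683, 0.2704, 0.2281]
tcp_rot: [-1.569, 0.121, -0.117]
wrist_force: [0.5, -0.3, -1.0]
width: 0.996
[[ 0.9885 -0.0027  0.1512  0.4683]
 [-0.1512 -0.0012  0.9885  0.2704]
 [-0.0025 -1.     -0.0016  0.2281]
 [ 0.      0.      0.      1.    ]]
1726 (array([472.9, 272.7]), array([23.3, 64.9]), 80.8) 0.05156338513649353
```

View pics/w4.png

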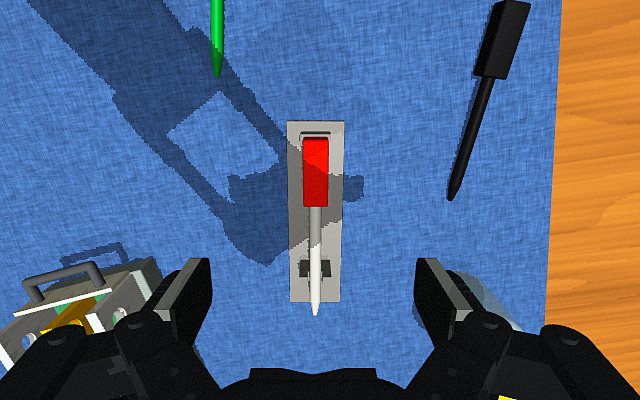

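The crop confirms it: red handle at (315,170), steel shaft, on the grey rest, lined up with the tool. All three cameras put the handle within 3 mm of each other. I'm descending to grasp.

```bash
python3 -m handwheel '[[0.008,0.03,0.002,0,0,0,1],[0,0.04,0,0,0,0,1],[0,0.04,0,0,0,0,1],[0,0.04,0,0,0,0,1],[0,0.03,0,0,0,0,1],[0,0.02,0,0,0,0,1],[0,0.007,0,0,0,0,1],[0,0,0,0,0,0,1]]'
python3 - <<'E'
from h import *
from workcell import bot,optics
s=bot.read_state();T=toolT(s);print(T.round(4))
c=optics.read_camera("wrist");cv2.imwrite("pics/w5.png",c["image"][:,:,::-1])
E
```

```text
time: 9.98
tool_pos: [0.477, 0.2713, 0.0228]
tcp_rot: [-1.568, 0.119, -0.118]
wrist_force: [0.1, -0.5, 0.6]
width: 0.995
[[ 9.886e-01 -1.100e-03  1.505e-01  4.770e-01]
 [-1.505e-01 -5.000e-04  9.886e-01  2.713e-01]
 [-1.000e-03 -1.000e+00 -6.000e-04  2.280e-02]
 [ 0.000e+00  0.000e+00  0.000e+00  1.000e+00]]
```

View pics/w5.png

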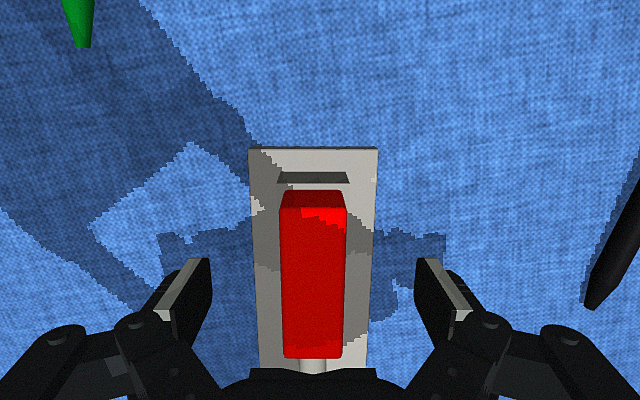

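The handle sits between the pads, running from (313,205) to (313,355). Closing at 90 N.

```bash
python3 -m handwheel '[[0,0.001,0,0,0,0,0],[0,0,0,0,0,0,0],[0,0,0,0,0,0,0],[0,0,0,0,0,0,0],[0,0,0,0,0,0,0],[0,0,0,0,0,0,0],[0,0,0,0,0,0,0],[0,0,0,0,0,0,0]]' 90
python3 -m handwheel '[[0,-0.01,0,0,0,0,0],[0,-0.02,0,0,0,0,0],[0,-0.04,0,0,0,0,0],[0,-0.04,0,0,0,0,0],[0,-0.03,0,0,0,0,0],[0,0,0,0,0,0,0],[0,0,0,0,0,0,0]]'
python3 - <<'E'
from h import *
from workcell import bot,optics
s=bot.read_state();T=toolT(s);print(T.round(4),s["torque"].round(3))
c=optics.read_camera("wrist");cv2.imwrite("pics/w6.png",c["image"][:,:,::-1])
W=cloud(c,c["hand_eye"])
hsv=cv2.cvtColor(c["image"],cv2.COLOR_RGB2HSV);H,S,V=[hsv[...,i].astype(int) for i in range(3)]
red=((H<6)|(H>174))&(S>150)&(V>60)
p=W[red];print(np.percentile(p,[2,50,98],axis=0).round(4))
for n in ["top","scene"]:
    c=optics.read_camera(n);W=cloud(c,c["world_from_camera"]);np.savez(n+"6.npz",**c)
    q=(W-T[:3,3])@T[:3,:3]
    m=(q[...,0]>.04)&(q[...,0]<.17)&(abs(q[...,2])<.015)&(abs(q[...,1]+.02)<.03)
    for lo in (.04,.06,.08,.1,.12,.14):
        k=m&(q[...,0]>lo)&(q[...,0]<lo+.02);print(n,lo,k.sum(),q[k].mean(0).round(4))
    print("tip",q[m][:,0].max() if m.sum() else None)
E
```

```text
time: 11.02
tool_pos: [0.4779, 0.2718, 0.023]
tcp_rot: [-1.567, 0.117, -0.118]
wrist_force: [-0.7, -0.2, 5.6]
width: 0.268
time: 11.9
tool_pos: [0.4761, 0.2708, 0.1606]
tcp_rot: [-1.569, 0.12, -0.116]
wrist_force: [-1.4, 0.0, -2.5]
width: 0.261
[[ 0.9888 -0.0025  0.1493  0.4761]
 [-0.1493 -0.0013  0.9888  0.2708]
 [-0.0022 -1.     -0.0016  0.1606]
 [ 0.      0.      0.      1.    ]] [ 0.04   0.101 -0.009]
[[nan nan nan]
 [nan nan nan]
 [nan nan nan]]
top 0.04 42 [ 0.0502 -0.0198 -0.0011]
top 0.06 42 [ 0.0702 -0.0197 -0.0009]
top 0.08 41 [ 0.09   -0.0199 -0.0008]
top 0.1 42 [ 0.1101 -0.0192 -0.0011]
top 0.12 42 [ 0.1305 -0.0191 -0.0009]
top 0.14 25 [ 0.1485 -0.0188 -0.0008]
tip 0.15833090116880014
scene 0.04 34 [ 0.0495 -0.0205 -0.004 ]
scene 0.06 35 [ 0.0698 -0.0202 -0.0041]
scene 0.08 36 [ 0.0903 -0.0199 -0.0043]
scene 0.1 34 [ 0.1104 -0.0201 -0.0043]
scene 0.12 37 [ 0.1303 -0.0197 -0.0047]
scene 0.14 29 [ 0.1488 -0.0189 -0.0036]
tip 0.15928987533470998
```

View pics/w6.png

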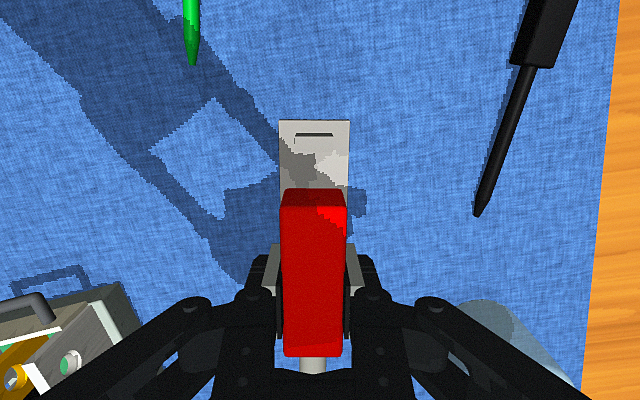

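```bash
python3 -m handwheel '[[0.0215,0,-0.0036,0,0,0,0],[0.0215,0,-0.0036,0,0,0,0],[0.0215,0,-0.0036,0,0,0,0],[0.0215,0,-0.0036,0,0,0,0]]'
python3 -m handwheel '[[0,0,0,0,0.162,0,0],[0,0,0,0,0.162,0,0],[0,0,0,0,0.162,0,0],[0,0,0,0,0.162,0,0],[0,0,0,0,0.162,0,0],[0,0,0,0,0.162,0,0],[0,0,0,0,0.162,0,0],[0,0,0,0,0.162,0,0]]'
python3 -m handwheel '[[0,0.02,0,0,0,0,0],[0,0.03,0,0,0,0,0],[0,0.03,0,0,0,0,0],[0,0.015,0,0,0,0,0],[0,0,0,0,0,0,0],[0,0,0,0,0,0,0]]'
cat > m.py <<'E'
from h import *
from workcell import bot,optics
s=bot.read_state();T=toolT(s);print(T.round(4),s["torque"].round(3),s["time"])
for n in ["top","scene"]:
    c=optics.read_camera(n);W=cloud(c,c["world_from_camera"]);np.savez(n+"7.npz",**c)
    hsv=cv2.cvtColor(c["image"],cv2.COLOR_RGB2HSV);S=hsv[...,1]
    q=(W-T[:3,3])@T[:3,:3]
    m=(q[...,0]>.04)&(q[...,0]<.165)&(abs(q[...,2])<.012)&(abs(q[...,1]+.02)<.02)
    e=(W[...,2]>.096)&(S<60)&(W[...,2]<.11)&(np.hypot(W[...,0]-.5888,W[...,1]-.0065)<.07)
    for lo in (.04,.06,.08,.1,.12,.14):
        k=m&(q[...,0]>lo)&(q[...,0]<lo+.02);print(n,lo,k.sum(),"world",W[k].mean(0).round(4) if k.sum() else '',"tool",q[k].mean(0).round(4))
    print("tip",q[m][:,0].max() if m.sum() else None)
    k,l,st,ce=cv2.connectedComponentsWithStats(e.astype(np.uint8))
    for i in range(1,k):
        if st[i,4]>20:
            p=W[l==i];a=rect(p);cc=np.array([*a[0]/1000,.103]);print("ear",st[i,4],a,"tool",((cc-T[:3,3])@T[:3,:3]).round(4))
    v,u=np.where(m|e);cv2.imwrite(f"pics/{n}7.png",cv2.resize(c["image"][max(0,v.min()-40):v.max()+60,u.min()-40:u.max()+60,::-1],None,fx=3.4,fy=3.4,interpolation=cv2.INTER_CUBIC)[:600,:800])
E
python3 m.py
```

```text
time: 12.55
tool_pos: [0.5622, 0.2436, 0.1622]
tcp_rot: [-1.568, 0.118, -0.118]
wrist_force: [-0.2, 0.2, -2.8]
width: 0.268
time: 13.55
tool_pos: [0.5614, 0.244, 0.1623]
tcp_rot: [-1.263, 1.121, -1.121]
wrist_force: [0.8, -0.1, -3.1]
width: 0.265
time: 14.3
tool_pos: [0.5612, 0.2447, 0.0682]
tcp_rot: [-1.264, 1.115, -1.117]
wrist_force: [-0.2, 0.5, -1.5]
width: 0.266
[[ 1.253e-01  1.700e-03  9.921e-01  5.612e-01]
 [-9.921e-01  6.000e-04  1.253e-01  2.447e-01]
 [-4.000e-04 -1.000e+00  1.700e-03  6.820e-02]
 [ 0.000e+00  0.000e+00  0.000e+00  1.000e+00]] [0.117 0.009 0.033] 14.3
top 0.04 33 world [0.568  0.1954 0.0882] tool [ 0.0497 -0.02    0.0005]
top 0.06 36 world [0.5707 0.1753 0.0886] tool [ 0.0699 -0.0204  0.0007]
top 0.08 34 world [0.5727 0.1554 0.0884] tool [ 0.09   -0.0202  0.0002]
top 0.1 36 world [0.5753 0.1356 0.0884] tool [ 0.11   -0.0202  0.0003]
top 0.12 33 world [0.5773 0.1155 0.0888] tool [ 0.1302 -0.0207 -0.0002]
top 0.14 24 world [0.5806 0.0983 0.0869] tool [ 0.1476 -0.0188  0.0009]
tip 0.15661889513359442
ear 74 (array([595.1, -41.9]), array([47.7, 10. ]), 7.2) tool [ 0.2885 -0.0349 -0.0023]
ear 71 (array([582.5,  57.2]), array([48.5,  9.9]), 7.6) tool [ 0.1886 -0.0349 -0.0023]
scene 0.04 33 world [0.5693 0.1949 0.0892] tool [ 0.0504 -0.021   0.0018]
scene 0.06 31 world [0.5719 0.1746 0.0902] tool [ 0.0709 -0.022   0.0018]
scene 0.08 32 world [0.5741 0.1554 0.0893] tool [ 0.0902 -0.0211  0.0016]
scene 0.1 33 world [0.5768 0.1353 0.09  ] tool [ 0.1105 -0.0219  0.0018]
scene 0.12 32 world [0.5793 0.1155 0.0898] tool [ 0.1304 -0.0217  0.0018]
scene 0.14 27 world [0.5809 0.0975 0.0881] tool [ 0.1485 -0.0199  0.0011]
tip 0.1595145829506866
ear 84 (array([582.2,  54.2]), array([47.1, 12.3]), 8.8) tool [ 0.1916 -0.0349 -0.003 ]
ear 88 (array([594.8, -43.8]), array([49.4, 11.3]), 6.9) tool [ 0.2904 -0.0349 -0.0028]
```

```bash
python3 -m handwheel '[[0,0.0054,-0.0027,0,0,0,0],[0.01,0,0,0,0,0,0],[0.008,0,0,0,0,0,0],[0,0,0,0,0,0,0],[0,0,0,0,0,0,0]]'; python3 m.py
```

```text
time: 15.02
tool_pos: [0.56, 0.226, 0.062]
tcp_rot: [-1.265, 1.117, -1.117]
wrist_force: [-0.2, 0.3, -3.1]
width: 0.27
[[ 1.241e-01  2.000e-04  9.923e-01  5.600e-01]
 [-9.923e-01  2.000e-04  1.241e-01  2.260e-01]
 [-2.000e-04 -1.000e+00  3.000e-04  6.200e-02]
 [ 0.000e+00  0.000e+00  0.000e+00  1.000e+00]] [0.076 0.082 0.007] 15.025
top 0.04 35 world [0.5666 0.1766 0.0822] tool [ 0.0498 -0.0202  0.0005]
top 0.06 34 world [0.5689 0.1565 0.0823] tool [ 0.07   -0.0203  0.0003]
top 0.08 34 world [0.5714 0.1366 0.0824] tool [ 0.0901 -0.0204  0.0002]
top 0.1 35 world [0.5742 0.1166 0.0816] tool [ 0.1103 -0.0196  0.0005]
top 0.12 34 world [0.5763 0.0963 0.0826] tool [ 1.307e-01 -2.060e-02  1.000e-04]
top 0.14 23 world [0.5795 0.0791 0.0804] tool [ 0.1481 -0.0184  0.0011]
tip 0.156452175991358
ear 74 (array([595.4, -41.9]), array([46.9, 10.2]), 7.4) tool [ 0.2702 -0.041   0.0019]
ear 71 (array([582.5,  57.2]), array([49. ,  9.9]), 7.6) tool [ 0.1703 -0.041   0.0014]
scene 0.04 31 world [0.5678 0.1766 0.0833] tool [ 0.05   -0.0213  0.0016]
scene 0.06 32 world [0.5705 0.1565 0.0833] tool [ 0.0702 -0.0213  0.0019]
scene 0.08 31 world [0.5724 0.1367 0.0833] tool [ 0.0902 -0.0213  0.0012]
scene 0.1 35 world [0.5748 0.1168 0.0827] tool [ 0.1102 -0.0207  0.0012]
scene 0.12 32 world [0.5775 0.0963 0.0833] tool [ 0.1308 -0.0213  0.0013]
scene 0.14 25 world [0.5798 0.079  0.0824] tool [ 0.1484 -0.0204  0.0015]
tip 0.15805192300859727
ear 85 (array([581.8,  54.7]), array([48.5, 11.3]), 5.4) tool [ 0.1727 -0.041   0.0004]
ear 90 (array([594.5, -44.5]), array([50.3, 10.6]), 7.0) tool [ 0.2727 -0.041   0.0007]
```

View pics/top7.png

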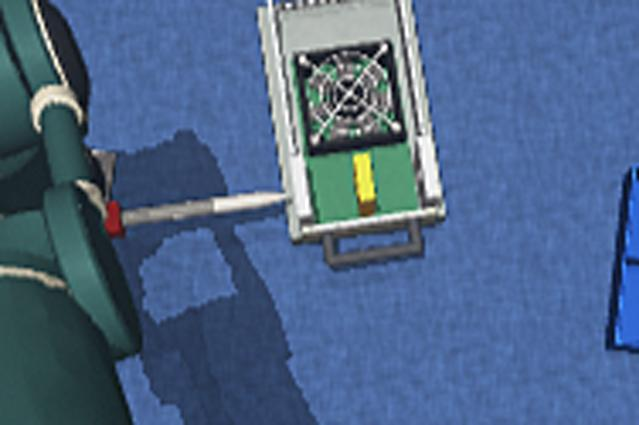

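View pics/scene7.png

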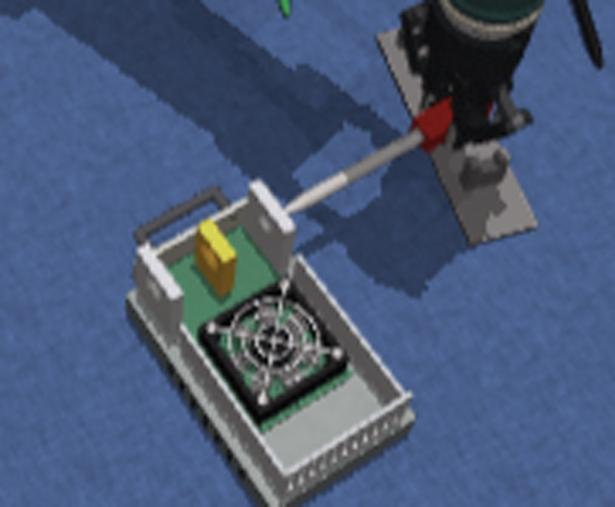

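```bash
python3 -m handwheel '[[0,-0.0006,0.0012,0,0,0,0],[0.008,0,0,0,0,0,0],[0.006,0,0,0,0,0,0],[0,0,0,0,0,0,0]]';  python3 -m handwheel '[[0.005,0,0,0,0,0,0],[0.005,0,0,0,0,0,0],[0,0,0,0,0,0,0]]'; python3 m.py | cut -c1-150
```

```text
time: 15.62
tool_pos: [0.5627, 0.2117, 0.0624]
tcp_rot: [-1.266, 1.117, -1.117]
wrist_force: [-0.7, 0.9, -2.1]
width: 0.265
time: 16.0
tool_pos: [0.564, 0.2021, 0.0625]
tcp_rot: [-1.266, 1.117, -1.117]
wrist_force: [-0.5, -0.1, -2.8]
width: 0.263
[[ 1.241e-01 -1.000e-04  9.923e-01  5.640e-01]
 [-9.923e-01 -1.000e-04  1.241e-01  2.021e-01]
 [ 0.000e+00 -1.000e+00 -1.000e-04  6.250e-02]
 [ 0.000e+00  0.000e+00  0.000e+00  1.000e+00]] [ 0.117 -0.005 -0.027] 16.0
top 0.04 34 world [0.5704 0.1527 0.0831] tool [ 0.0498 -0.0206  0.0003]
top 0.06 33 world [0.5729 0.1331 0.0835] tool [ 0.0695 -0.021   0.0003]
top 0.08 35 world [0.5753 0.1133 0.0824] tool [ 0.0895 -0.0199  0.0002]
top 0.1 34 world [0.5781 0.0932 0.0831] tool [ 0.1098 -0.0206  0.0005]
top 0.12 34 world [0.5803 0.0733 0.0822] tool [ 0.1298 -0.0197  0.0002]
top 0.14 30 world [0.5828 0.0565 0.0964] tool [ 0.1468 -0.0339  0.0006]
tip 0.1565147236179224
ear 74 (array([594.9, -41.9]), array([47.5, 10.2]), 7.4) tool [ 0.2459 -0.0405  0.0004]
ear 72 (array([582.3,  57.2]), array([48.4,  9.9]), 7.6) tool [ 0.146  -0.0405  0.0002]
scene 0.04 32 world [0.5725 0.1517 0.0844] tool [ 0.051  -0.0219  0.0022]
scene 0.06 32 world [0.5743 0.1323 0.0838] tool [ 0.0705 -0.0214  0.0015]
scene 0.08 32 world [0.5768 0.1129 0.0834] tool [ 0.0901 -0.021   0.0017]
scene 0.1 33 world [0.5792 0.0933 0.084 ] tool [ 0.1099 -0.0215  0.0016]
scene 0.12 27 world [0.5815 0.0756 0.0837] tool [ 0.1277 -0.0213  0.0017]
scene 0.14 60 world [0.5828 0.0517 0.0877] tool [ 0.1515 -0.0252 -0.    ]
tip 0.15935792022792675
ear 86 (array([582.4,  54. ]), array([47.8, 11.8]), 7.4) tool [ 1.492e-01 -4.050e-02 -1.000e-04]
ear 89 (array([595.1, -44.2]), array([48. , 10.6]), 6.8) tool [ 0.2482 -0.0405  0.0003]
```

View pics/scene7.png

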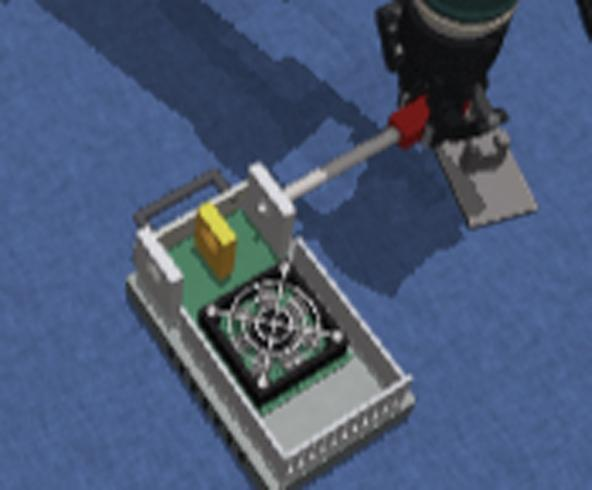

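View pics/top7.png

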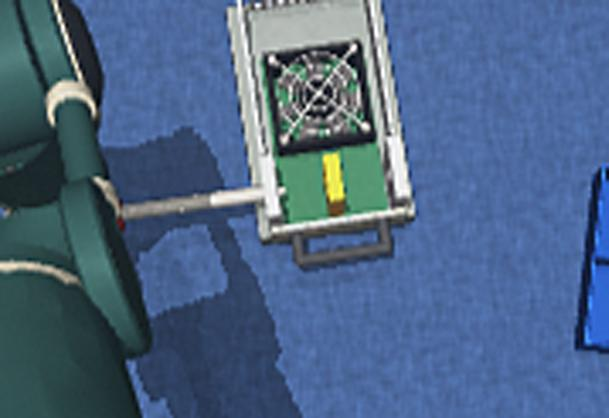

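The tip has come through the near ear (top crop (285,190)), with no side load and the axis within about 0.5 mm of the bore line. Carrying on in steps.

```bash
python3 -m handwheel '[[0.008,0,0,0,0,0,0],[0.008,0,0,0,0,0,0],[0.008,0,0,0,0,0,0],[0.008,0,0,0,0,0,0],[0,0,0,0,0,0,0]]';  python3 -m handwheel '[[0.008,0,0,0,0,0,0],[0.008,0,0,0,0,0,0],[0.008,0,0,0,0,0,0],[0.008,0,0,0,0,0,0],[0,0,0,0,0,0,0]]'; python3 m.py | cut -c1-150
```

```text
time: 16.73
tool_pos: [0.5681, 0.17, 0.0625]
tcp_rot: [-1.265, 1.117, -1.117]
wrist_force: [0.1, 0.8, -2.8]
width: 0.269
time: 17.35
tool_pos: [0.5721, 0.1383, 0.0625]
tcp_rot: [-1.265, 1.117, -1.117]
wrist_force: [0.1, 0.3, -2.5]
width: 0.264
[[ 1.237e-01 -0.000e+00  9.923e-01  5.721e-01]
 [-9.923e-01 -1.000e-04  1.237e-01  1.383e-01]
 [ 1.000e-04 -1.000e+00 -0.000e+00  6.250e-02]
 [ 0.000e+00  0.000e+00  0.000e+00  1.000e+00]] [ 0.1   -0.025 -0.003] 17.35
top 0.04 11 world [0.5795 0.0817 0.0828] tool [ 0.0571 -0.0203  0.0004]
top 0.06 37 world [0.5809 0.0677 0.0874] tool [ 0.0712 -0.0249  0.    ]
top 0.08 36 world [0.5836 0.049  0.0891] tool [ 0.0901 -0.0266  0.0005]
top 0.1 35 world [0.5861 0.0286 0.0827] tool [ 0.1105 -0.0202  0.0004]
top 0.12 54 world [0.5879 0.0095 0.0943] tool [ 0.1298 -0.0318 -0.0002]
top 0.14 22 world [ 0.5911 -0.0084  0.0811] tool [ 0.1479 -0.0186  0.0007]
tip 0.1574476092255578
ear 72 (array([595.1, -42. ]), array([47.3, 10. ]), 7.2) tool [ 0.1818 -0.0405  0.0006]
ear 72 (array([582.7,  57.3]), array([49.3,  9.9]), 7.6) tool [ 0.0817 -0.0405  0.0005]
scene 0.04 36 world [0.58   0.0891 0.0837] tool [ 0.0498 -0.0212  0.0018]
scene 0.06 21 world [0.5816 0.0719 0.0854] tool [ 0.0671 -0.023   0.0013]
scene 0.08 58 world [0.584  0.0486 0.0864] tool [ 0.0905 -0.0239  0.0007]
scene 0.1 35 world [0.5878 0.0287 0.084 ] tool [ 0.1107 -0.0215  0.002 ]
scene 0.12 64 world [0.5888 0.0045 0.092 ] tool [ 1.348e-01 -2.960e-02  1.000e-04]
scene 0.14 32 world [ 0.5915 -0.0084  0.0831] tool [ 0.1479 -0.0206  0.0011]
tip 0.15980512187534024
ear 84 (array([581.5,  54.9]), array([47.2, 11.8]), 8.3) tool [ 0.0839 -0.0405 -0.0009]
ear 86 (array([595.3, -44.4]), array([49.9, 10.6]), 7.7) tool [ 0.1842 -0.0405  0.0005]
```

View pics/scene7.png

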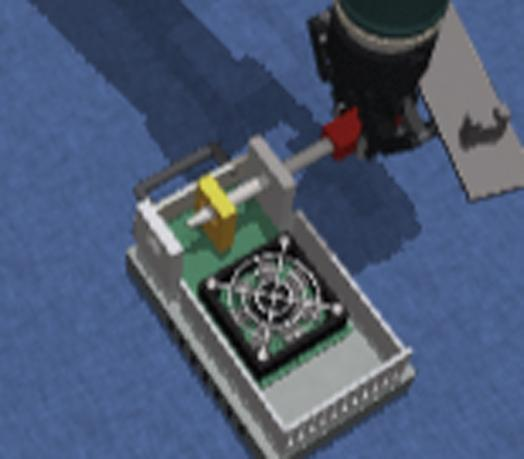

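The pin is through the lug, tip at scene crop (195,222), and still load-free. On to the far ear.

```bash
python3 -m handwheel '[[0.007,0,0,0,0,0,0],[0.007,0,0,0,0,0,0],[0.007,0,0,0,0,0,0],[0.007,0,0,0,0,0,0],[0,0,0,0,0,0,0]]';  python3 -m handwheel '[[0.006,0,0,0,0,0,0],[0.005,0,0,0,0,0,0],[0.005,0,0,0,0,0,0],[0,0,0,0,0,0,0]]';  python3 -m handwheel '[[0.003,0,0,0,0,0,0],[0,0,0,0,0,0,0]]'
```

```text
time: 18.08
tool_pos: [0.5755, 0.1106, 0.0625]
tcp_rot: [-1.265, 1.117, -1.117]
wrist_force: [0.2, 0.4, -1.8]
width: 0.27
time: 18.58
tool_pos: [0.5775, 0.0949, 0.0625]
tcp_rot: [-1.265, 1.117, -1.117]
wrist_force: [-0.1, -0.3, -3.3]
width: 0.265
time: 18.82
tool_pos: [0.5778, 0.0923, 0.0625]
tcp_rot: [-1.266, 1.117, -1.117]
wrist_force: [-0.3, 0.2, -2.0]
width: 0.261
```

```bash
python3 -m handwheel '[[0.002,0,0,0,0,0,0],[0,0,0,0,0,0,0]]';  python3 -m handwheel '[[0.002,0,0,0,0,0,0],[0,0,0,0,0,0,0]]'; python3 -m handwheel '[[0.002,0,0,0,0,0,0],[0,0,0,0,0,0,0]]'
```

```text
time: 19.08
tool_pos: [0.578, 0.0903, 0.0625]
tcp_rot: [-1.266, 1.117, -1.117]
wrist_force: [-0.2, 0.1, -2.5]
width: 0.266
time: 19.32
tool_pos: [0.5781, 0.0896, 0.0625]
tcp_rot: [-1.264, 1.118, -1.115]
wrist_force: [0.5, 5.6, -1.8]
width: 0.268
time: 19.58
tool_pos: [0.5781, 0.0896, 0.0626]
tcp_rot: [-1.262, 1.12, -1.114]
wrist_force: [-2.5, 11.5, -2.3]
width: 0.266
```

The shoulder meets the ear: the reaction rises to 11 N and the motion stops where expected. Checking by camera before letting go.

```bash
python3 -m handwheel '[[0.002,0,0,0,0,0,0],[0,0,0,0,0,0,0],[-0.005,0,0,0,0,0,0],[0,0,0,0,0,0,0]]'; python3 m.py | grep -v top
python3 - <<'E'
import cv2
from workcell import optics
c=optics.read_camera("wrist");cv2.imwrite("pics/w8.png",c["image"][:,:,::-1])
E
```

```text
time: 20.08
tool_pos: [0.5781, 0.0896, 0.0625]
tcp_rot: [-1.266, 1.116, -1.116]
wrist_force: [0.4, 3.1, -1.6]
width: 0.262
[[ 1.255e-01  0.000e+00  9.921e-01  5.781e-01]
 [-9.921e-01 -3.000e-04  1.255e-01  8.960e-02]
 [ 3.000e-04 -1.000e+00 -0.000e+00  6.250e-02]
 [ 0.000e+00  0.000e+00  0.000e+00  1.000e+00]] [ 0.698  0.08  -0.015] 20.075
tip 0.1568995164783629
ear 71 (array([595.5, -41.9]), array([46.7, 10.1]), 7.7) tool [ 0.1326 -0.0405  0.0007]
scene 0.04 42 world [0.5859 0.0418 0.0841] tool [ 0.0484 -0.0216  0.0017]
scene 0.06 27 world [0.5869 0.0214 0.0855] tool [ 0.0688 -0.023   0.0002]
scene 0.08 70 world [0.5902 0.0011 0.0899] tool [ 0.0893 -0.0274  0.0009]
scene 0.1 37 world [ 0.5937 -0.0192  0.0838] tool [ 0.1098 -0.0213  0.0018]
scene 0.12 49 world [ 0.5957 -0.0438  0.0902] tool [ 0.1346 -0.0277  0.0007]
scene 0.14 34 world [ 0.5978 -0.0573  0.0832] tool [ 0.1482 -0.0207  0.001 ]
tip 0.15921116456828865
ear 85 (array([582.2,  54.6]), array([47.6, 12.6]), 9.4) tool [ 0.0352 -0.0405 -0.0004]
ear 89 (array([594.8, -44. ]), array([49.7, 11. ]), 6.3) tool [ 0.1346 -0.0405 -0.0002]m.py:11: RuntimeWarning: Mean of empty slice.
  k=m&(q[...,0]>lo)&(q[...,0]<lo+.02);print(n,lo,k.sum(),"world",W[k].mean(0).round(4) if k.sum() else '',"tool",q[k].mean(0).round(4))
  ret = um.true_divide(
```

View pics/scene7.png

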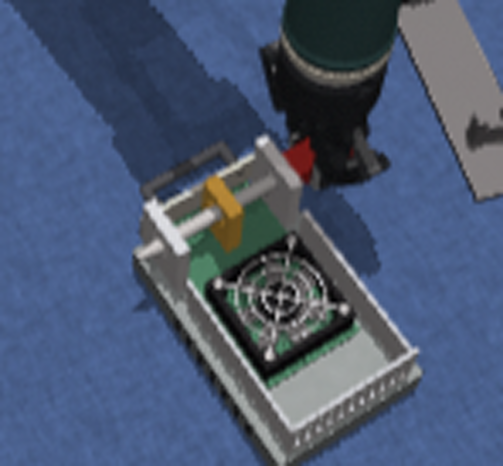

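View pics/w8.png

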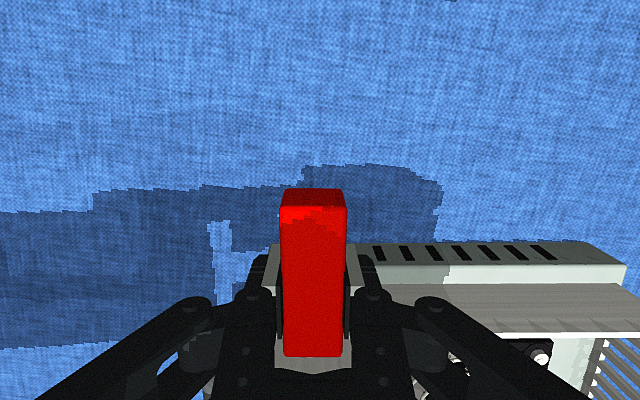

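The pin is through all three plates and the tip stands about 20 mm out of the far ear. Letting go, then straight up.

```bash
python3 -m handwheel '[[0,0.001,0,0,0,0,0.5],[0,0,0,0,0,0,0.9],[0,0,0,0,0,0,1],[0,0,0,0,0,0,1],[0,0,0,0,0,0,1]]'
python3 -m handwheel '[[0,-0.01,0,0,0,0,1],[0,-0.03,0,0,0,0,1],[0,-0.04,0,0,0,0,1],[0,-0.04,0,0,0,0,1],[0,-0.04,0,0,0,0,1]]'
python3 -m handwheel '[[-0.04,0,0,0,0,0,1],[-0.04,0,0,0,0,0,1],[-0.04,0,0,0,0,0,1],[-0.04,0,0,0,0,0,1],[0,0,0,0,0,0,1],[0,0,0,0,0,0,1]]'
python3 - <<'E'
from h import *
from workcell import bot,optics
s=bot.read_state();print(s["tool_pos"].round(3))
X=np.array([.992,.1253]);Y=np.array([-.1253,.992])
for n in ["top","scene"]:
    c=optics.read_camera(n);W=cloud(c,c["world_from_camera"])
    hsv=cv2.cvtColor(c["image"],cv2.COLOR_RGB2HSV);H,S,V=[hsv[...,i].astype(int) for i in range(3)]
    r=W[...,:2]-[.5888,.0065];a=r@X;b=r@Y;near=(abs(a)<.05)&(abs(b)<.16)
    red=near&((H<6)|(H>174))&(S>150);print(n,"red y",np.percentile(b[red],[1,50,99]).round(4),"x",np.median(a[red]).round(4),"z",np.median(W[red][:,2]).round(4))
    tip=near&(b<-.056)&(abs(a)<.012)&(W[...,2]>.06)&(W[...,2]<.095);print("tip",tip.sum(),b[tip].min(),W[tip].mean(0).round(4))
    yl=near&(H>20)&(H<35)&(S>150)&(W[...,2]>.09);print("lug",rect(W[yl]))
    cv2.imwrite(f"pics/{n}9.png",c["image"][:,:,::-1])
    cv2.imwrite(f"pics/{n}9c.png",cv2.resize(c["image"][(80,160)[n=="scene"]:,260:420,::-1][:150],None,fx=4,fy=4,interpolation=cv2.INTER_CUBIC))
E
```

```text
time: 20.85
tool_pos: [0.5783, 0.0893, 0.0616]
tcp_rot: [-1.266, 1.117, -1.117]
wrist_force: [0.5, -0.6, 0.6]
width: 0.997
time: 21.48
tool_pos: [0.5782, 0.0894, 0.2237]
tcp_rot: [-1.265, 1.116, -1.117]
wrist_force: [0.4, -0.1, -0.1]
width: 1.006
time: 22.22
tool_pos: [0.5582, 0.2478, 0.2219]
tcp_rot: [-1.266, 1.116, -1.117]
wrist_force: [0.4, -1.0, -0.1]
width: 1.0
[0.558 0.248 0.222]
top red y [0.058  0.0888 0.1205] x -0.0025 z 0.0884
tip 19 -0.07325985186416033 [ 0.5964 -0.0571  0.0804]
lug (array([588.3,   8. ]), array([35.1, 11.2]), 5.9)
scene red y [0.062  0.0904 0.1482] x 0.0025 z 0.089
tip 35 -0.07612898272861246 [ 0.5985 -0.0567  0.0804]
lug (array([589.1,   4.6]), array([34. , 12.2]), 7.6)
```

View pics/scene9c.png

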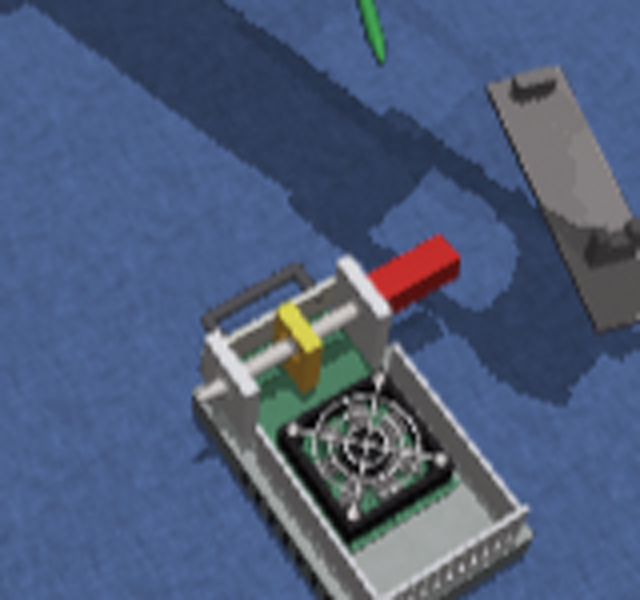

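View pics/top9.png

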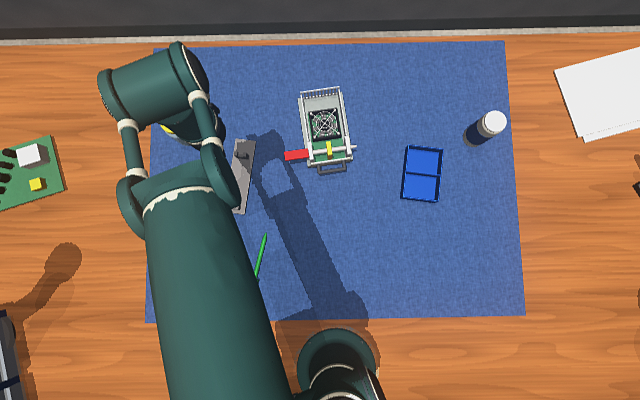

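View pics/top9c.png

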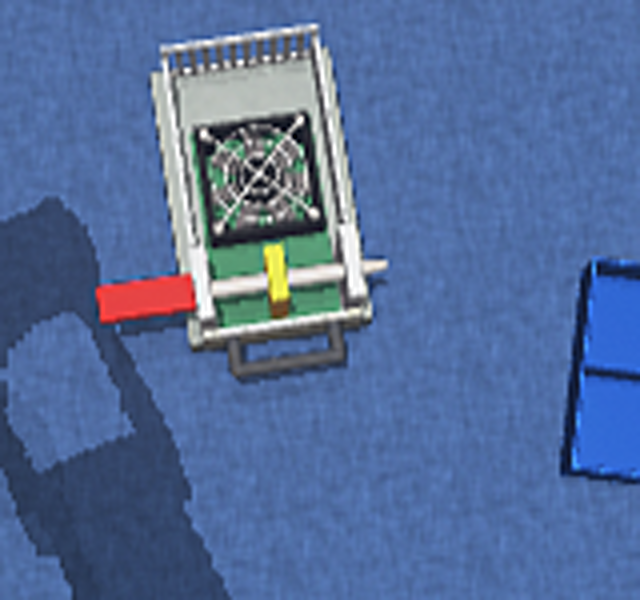

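```bash
python3 -c "
from workcell import workorder
print(workorder.finish_job())"
```

```text
the job is handed in; nothing more can be done
None
```

The fan tray is fully home and locked with the red-handled pin, and the job is handed in at about 22 s of the 64 s allowed.

**What I did:**
- **Tray:** I pushed it in by the pull bar with shut fingers until it met a firm stop, where the reaction rose to about 28 N with no further movement.
- **Pin:** I took it from its rest and threaded it from the left through the near ear, the lug and the far ear. No side load showed on the way. I stopped when the shoulder met the ear at about 11 N, pressed 2 mm more on command, backed off, let go and moved clear.

**Last checks, after letting go:**
- **Lug:** it sits within about 1 mm of the midpoint between the ears along the slide, so the tray is home.
- **Handle:** in the top view its outer end is about 120 mm from the middle, which puts the handle against the ear. In the scene view the outer-end reading was 148 mm; I took that as a stray reading and did not look into it. The picture itself shows the handle against the ear.
- **Tip:** it is 73 mm (top view) and 76 mm (scene view) from the middle. The target is 75 mm, or 20 mm out of the far ear.
- **Other things:** the parts bin and spray can stand where they were. The arm hid most of the jar in the last top view, but nothing went near it.

The top and scene cameras disagreed by 2–3 mm sideways throughout, so I compared positions within one camera at a time. No check failed.

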